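Switch on the stone light pad

TASK

Switch on the light pad that the cut stone lies on: nudge its flush slide switch by the small ridge, across the detent, all the way to the end of the slot that has the round metal dot, then let go. Leave the stone lying where it is, and leave the same kind of switch on the motor box with the speed dial alone.

Things in the scene. Friction and masses are not known exactly. Their poses are not given: they have to be found in the camera images.
- pad_slide_ridge (a point): Top middle of the light pad's switch ridge, moving with it. Ridge: black bar on a white slide, 22 mm long (frame x), 6 mm thick (frame y), 9 mm proud of the pad's flat grey top, its top 39 mm above the bench. Frame: x towards the pad's white panel, y along the slot to its ON end (round dot), z up. The top is flat and clear 40 mm to either side in x and 65 mm either way in y.
- pad_slide (a joint): Light pad slide, travel in m along the ridge's +y: 0 off (now), 0.016 fully on. Detent: about 4 N starts it, past mid-travel (0.008) it snaps to the end and stays; released before, it springs back. The pad: fixed flat grey box 220 x 160 mm, 30 mm high, frosted white panel on its far part, switch in the grey margin nearest the robot, 65 mm from pad centre.
- motor_slide (a joint): Travel (m) of the identical slide on the motor box, to be left alone: 0 now, 0.016 at its dotted end. The motor box is a fixed grey box 150 x 150 mm, 50 mm high, with a round black speed dial (36 mm across, 21 mm high) on its far half; it stands on the other side of the bench from the light pad.
- stone: Loose round cut red stone, 26 mm across, 13 mm high, 14 g, lying flat on the pad's white panel (31 mm above the bench), its edge at least 70 mm from the middle of the switch slot; to be left there. Origin: centre of its underside.
Mind the look-alikes: they are no part of the job. Of the things like the stone, leave any that is pink; of the rest the smaller one is meant. Leave any pink look-alike of the part that bears motor_slide alone.

How it is judged:
At the end, for the whole second after the job is handed in: The light pad's slide rests at its ON end (within 3 mm of full travel), the motor box's slide is still off (under 4 mm), and the stone lies at rest within 15 mm of where it was (value of joint pad_slide above 0.013 m and value of joint motor_slide below 0.004 m and distance of stone from where it was at the start of the episode below 0.015 m and linear speed of stone below 0.02 m/s); the robot touches nothing.
It fails at once if the motor box's switch is moved by more than 4 mm (value of joint motor_slide above 0.004 m).
It fails at once if the stone is moved by more than 15 mm (distance of stone from where it was at the start of the episode above 0.015 m).
It also fails if it takes over 24 s, if anything falls off the work surface, if the arm or the gripper's body presses on something with over 40 N, if the wrist force passes 120 N, or if a joint passes its speed limit or range.

ROBOT

A 7-joint arm with a two-finger parallel gripper is mounted at the origin on the work surface. World frame = base frame: x ahead of the robot, y to its left, z up, the work surface at z = 0. Lengths are in m, angles in rad, forces in N, time in s.
With the tool pointing down it reaches from about 0.4 to 0.875 m from the base axis. Payload 19.3 kg.
Tool frame: the origin (TCP) lies midway between the tips of the shut fingers; the grasp point (between the pads) lies 19 mm behind it (bot.pinch_z is the distance from the TCP to the grasp point, in m); z points along the fingers, y is the direction in which the jaws open and shut (so a half turn about z gives the same grasp; the last joint's range is limited). The gripper opens to 85 mm and grips with 20 to 120 N. Pads are 22 mm wide; open, the fingers measure 114 mm over their backs; the gripper's body (76 mm by 85 mm) begins 54 mm behind the grasp point. The pads swing forward as they close: fully open they stand 13 mm farther back than shut.
Start: joints at [-1.182, 0.521, -0.036, 1.599, 0.021, 1.021, -0.113], TCP at [0.277, 0.56, 0.231] pointing down, gripper open.
Joint ranges: [-2.91, 2.91], [-0.3, 2.13], [-1.5, 1.42], [0.17, 2.43], [-1.26, 4.41], [0.16, 1.93], [-2.52, 2.52]. Speed limits (rad/s): [1.89, 1.89, 2.39, 2.39, 3.01, 3.01, 3.01].

INTERFACE

Orientations are given as [roll, pitch, yaw] about the fixed x, y, z axes, in that order (R = Rz(yaw) Ry(pitch) Rx(roll)).
In Python, from workcell import bot gives the robot as it stands. The module is installed in compiled form; this text tells all that it offers.
- The arm moves only by the tool move_arm, never from a script. Its argument "moves" is text: rows parted by semicolons, each of 4 numbers parted by spaces: the shift along the tool's x, y, z in mm, then the turn about the tool's z in rad. In form: dx dy dz yaw; .... A call has exactly 10 rows; each row is the pose to reach, as a shift and turn from the pose commanded when the call began, along the tool's axes at that moment; what a row does not reach only later rows make up. A row lasts 1/12 s, in which the tool goes at most 41.7 mm and 7.16 degrees, less where a joint would pass 70% of its speed; a pose out of reach is approached as far as the arm can. A call with a gripper value outside its range is refused whole. "grip" is the opening, from 0 (shut) to 1 (fully open), set as the call begins (left out, the last holds). The fingers move at their own pace and stop on an object; "grip_force" is the grip in N (left out, the last holds). Time passes only in rows, so rows that repeat a pose let the fingers close, or fill a call up. It gives the time, the measured TCP pose, the force and the opening at its end, in the units of the state.
- bot.observe(): the state, without advancing time (a new reading comes with each control period).
- bot.grab_frame(name): name is "scene" or "top"; returns a dict with "frame" (480x640x3 uint8, red, green, blue), "z_map" (480x640 float32, m along the optical axis (not along the pixel's ray), 0 where there is no reading), "K" (3x3 intrinsics, pixels), "eye" and "attitude" of the camera in the world. Camera axes: x right, y up, looking along -z (the intrinsics and any distortion apply to the point x, -y, -z); pixel columns grow to the right and rows downward; lengths in m; the calibration is good to about 2 mm. A picture is of the moment at which its call begins.
- bot.job_done(): hands the job in, once; it reports no verdict.
Trained networks look in a picture, given as the dict that the camera call returned (one of the last four; its "shot" number tells which), for a name from the list of things; names that differ only in an ending like _2 or _b are one class to them, and where a whole thing is asked for, a point or a joint stands for the part that bears it (a point fixed in the world has none). Each returns a list of dicts, best first, with "conf" (0 to 1); they miss things now and then, are a little off and sometimes report something else, mostly with a low value. They report only what shows in the picture. A call takes as long as a camera call. They do not tell look-alikes from the thing itself.
- bot.search_frame(picture, label): "at" ([column, row] in pixels, amid what is visible of it).
- bot.pinpoint(picture, label): "at" ([column, row] in pixels: a listed point, or the origin of a listed thing).
The state is a dict: "clock": time; "qpos": joint angles; "qd": joint speeds; "joint_efforts": joint torques, N m; "position": TCP position; "tool_rot": TCP orientation; "force": force on the tool from outside, world axes, zero at the start; "moment": the same for the moment, N m; "grip_width": finger opening in m.
Only numpy, scipy, OpenCV 4.12 (cv2) and the standard library are available. Lean on these libraries where they do the work, as an engineer would, in place of code of your own. Each camera call takes 0.05 s, during which the arm holds its last target. There are 200 camera calls.

## Working session

There is one attempt and no reset: what is moved stays moved. The work goes in short steps, Python scripts to look and compute and a tool call to move; the robot and the scene stay as the last step left them, time stands still between calls to the robot, and variables do not carry over. Pictures are saved under pics/ and viewed, about 8 in all and at most 12, crops included, and the job is handed in when it is done.

Besides the shell and the picture viewer there is one more tool, called after "Emit:" as name(argument=value, ...) on one line, values as JSON. move_arm: Moves the arm, as the interface text tells. Its arguments: {"type":"object","properties":{"moves":{"type":"string"},"grip":{"type":"number"},"grip_force":{"type":"number"}},"required":["moves"]}

```bash
mkdir -p pics; cat > h.py <<'E'
import numpy as np, cv2
from workcell import bot
def px2w(p,u,v,z=None,zw=None):
    K=p["K"];A=np.array(p["attitude"])
    if A.shape!=(3,3):
        from scipy.spatial.transform import Rotation as R
        A=R.from_euler('xyz',A).as_matrix() if A.size==3 else R.from_quat(A).as_matrix()
    d=A@np.array([(u-K[0,2])/K[0,0],-(v-K[1,2])/K[1,1],-1]); e=np.array(p["eye"])
    if zw is not None: return e+d*(zw-e[2])/d[2]
    if z is None: z=p["z_map"][int(round(v)),int(round(u))]
    return e+d*z
E
python3 - <<'E'
from h import *
s=bot.observe(); print(s["position"],s["tool_rot"],s["clock"],s["grip_width"])
for n in("scene","top"):
    p=bot.grab_frame(n); print(n,[k for k in p],p["eye"],p["attitude"],p["K"])
    cv2.imwrite(f"pics/{n}1.png",p["frame"][:,:,::-1])
    for l in("pad_slide_ridge","pad_slide","motor_slide","stone"):
        for f in(bot.search_frame,bot.pinpoint):
            try:
                for r in f(p,l)[:4]: print(l,f.__name__,r["at"],round(r["conf"],2),px2w(p,*r["at"]).round(4))
            except Exception as e: print(l,f.__name__,e)
E
```

```text
[0.27669933 0.56002962 0.23071768] [-3.14043963e+00  9.87569776e-05  2.68276834e+00] 0.0 0.08512089764454055
scene ['frame', 'z_map', 'K', 'eye', 'attitude', 'shot'] [ 1.33280655 -0.12233967  0.72648335] [0.85571035 0.01613985 1.44914433] [[544.38611118   0.         314.93856924]
 [  0.         544.38611118 251.73850137]
 [  0.           0.           1.        ]]
pad_slide_ridge call [227.3, 237.6] 0.6 [ 0.4705 -0.2059  0.0326]
pad_slide_ridge call [228.6, 231.0] 0.48 [ 0.4458 -0.2036  0.0297]
pad_slide call [231.5, 237.8] 0.43 [ 0.474  -0.1974  0.0339]
pad_slide call it knows: pad_slide_ridge, stone
motor_slide call [450.4, 246.6] 0.56 [0.5933 0.2124 0.0625]
motor_slide call it knows: pad_slide_ridge, stone
stone call [220.4, 273.0] 0.61 [ 0.5841 -0.2174  0.0422]
stone call [213.6, 338.9] 0.53 [ 0.7167 -0.2312  0.0146]
stone call [157.2, 276.9] 0.39 [ 0.5471 -0.3414  0.0136]
stone call [212.4, 341.2] 0.86 [ 0.7192 -0.2336  0.0119]
stone call [221.0, 275.1] 0.53 [ 0.5913 -0.2161  0.0434]
stone call [157.7, 276.3] 0.5 [ 0.5451 -0.3407  0.0132]
top ['frame', 'z_map', 'K', 'eye', 'attit
[... 152 characters left out ...]
7154398 242.8895518 ]
 [  0.           0.           1.        ]]
pad_slide_ridge call [417.7, 303.4] 0.54 [ 0.4677 -0.1987  0.0383]
pad_slide_ridge call [421.9, 308.1] 0.68 [ 0.4612 -0.2059  0.0315]
pad_slide call [419.7, 303.4] 0.53 [ 0.4685 -0.2032  0.031 ]
pad_slide call it knows: pad_slide_ridge, stone
motor_slide call [184.6, 377.5] 0.83 [0.3679 0.1452 0.0514]
motor_slide call it knows: pad_slide_ridge, stone
stone call [496.8, 256.4] 0.55 [ 0.5434 -0.3364  0.0111]
stone call [423.3, 226.9] 0.5 [ 0.5871 -0.2154  0.0411]
stone call [423.1, 167.0] 0.68 [ 0.7    -0.2287  0.013 ]
stone call [496.4, 259.1] 0.6 [ 0.5397 -0.3365  0.0078]
stone call [424.0, 228.0] 0.54 [ 0.5849 -0.2161  0.0423]
```

```bash
python3 - <<'E'
import cv2
t=cv2.imread("pics/top1.png"); s=cv2.imread("pics/scene1.png")
c=cv2.resize(t[260:350,370:470],None,fx=7,fy=6.5,interpolation=cv2.INTER_CUBIC); 
c=cv2.resize(t[263:348,370:470],None,fx=7,fy=7,interpolation=cv2.INTER_CUBIC);cv2.imwrite("pics/topc.png",c)
E
```

```text
(no output)
```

View pics/top1.png

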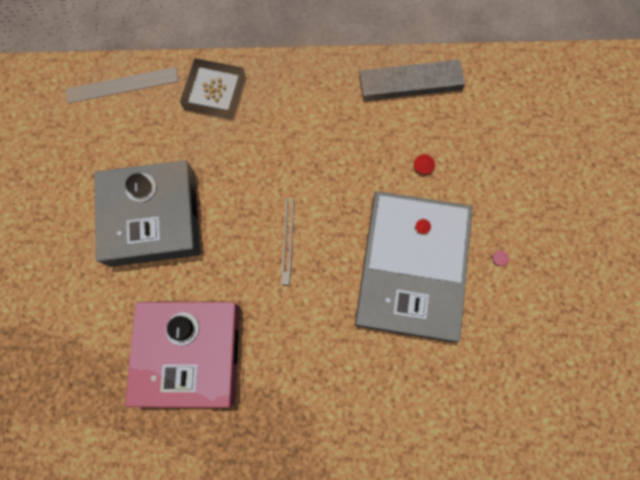

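View pics/scene1.png

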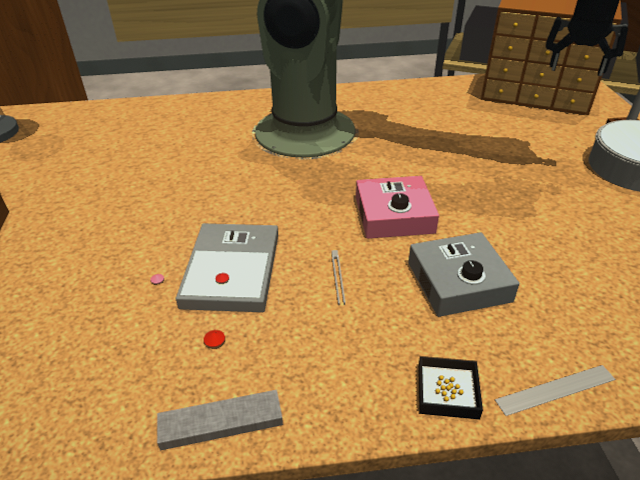

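View pics/topc.png

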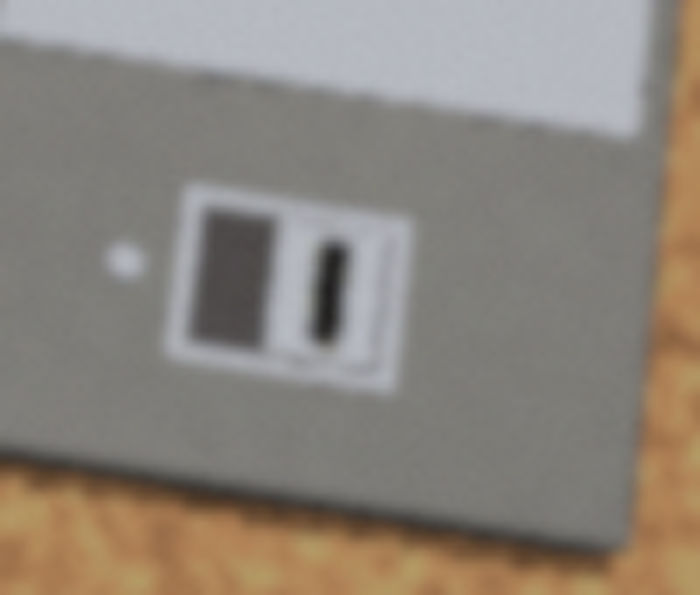

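The top view shows the grey light pad at about (415,267), with its ridge at (417,305). The ON dot is to the left at (388,300), roughly world +y. The smaller red stone is on the panel at (423,227). The grey motor box is at (145,212). The pink box and the pink and larger red stones are the look-alikes. Next I'll pin the ridge down from both views.

```bash
cat > m.py <<'E'
from h import *
def blob(p,box,thr):
    u0,v0,u1,v1=box; g=p["frame"][v0:v1,u0:u1].astype(float).mean(2)
    w=np.clip(thr-g,0,None); n,l,st,c=cv2.connectedComponentsWithStats((w>0).astype(np.uint8))
    return n,st[1:].tolist(),(c[1:]+[u0,v0]).round(1).tolist()
if __name__=="__main__":
    t=bot.grab_frame("top"); s=bot.grab_frame("scene")
    print(blob(t,(411,294,424,314),60)); print(blob(s,(224,229,247,244),60))
    r=px2w(t,416.9,304.6,zw=.039); d=px2w(t,388,300.1,zw=.03); print("ridge",r,"dot",d,"ang",np.arctan2(*(d-r)[1::-1]))
    a=px2w(t,370,263+40/7,zw=.031);b=px2w(t,370+640/7,263+135/7,zw=.031);print("panel edge ang",np.arctan2(*(a-b)[1::-1]))
    st=px2w(t,423.3,226.9,zw=.04);print("stone",st)
    cv2.imwrite("pics/sc.png",cv2.resize(s["frame"][215:275,190:280,::-1],None,fx=8,fy=8,interpolation=cv2.INTER_CUBIC))
    import pickle
    pickle.dump((t,s),open("ts.pkl","wb"))
E
python3 m.py
```

```text
(2, [[5, 5, 3, 12, 22]], [[416.7, 304.4]])
(2, [[6, 2, 4, 9, 21]], [[231.4, 235.5]])
ridge [ 0.46584197 -0.19724228  0.039     ] dot [ 0.47479482 -0.15510576  0.03      ] ang 1.3614372598431137
panel edge ang 1.3967221221779718
stone [ 0.58738287 -0.21560812  0.04      ]
```

View pics/sc.png

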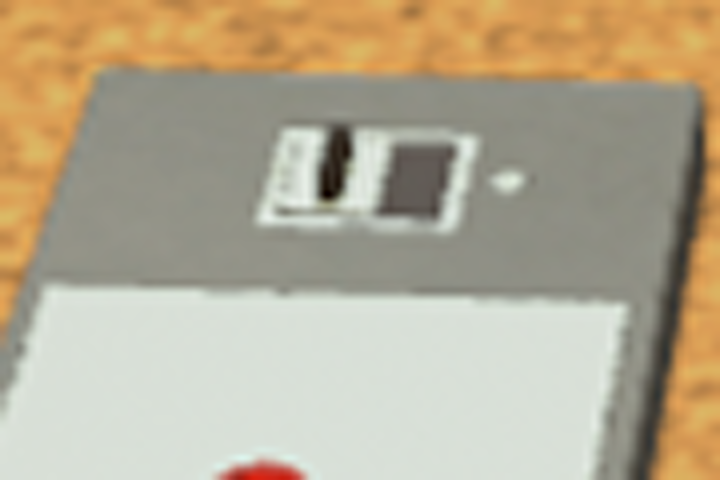

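```bash
python3 - <<'E'
from h import *
import pickle
t,s=pickle.load(open("ts.pkl","rb"))
e1,e2=np.array(t["eye"]),np.array(s["eye"])
d1=px2w(t,416.8,304.5,z=1)-e1;d2=px2w(s,232.1,234.4,z=1)-e2
k=np.linalg.lstsq(np.c_[d1,-d2],e2-e1,rcond=None)[0];a,b=e1+k[0]*d1,e2+k[1]*d2;print(a,b)
m=t["z_map"]; print("pad top z",px2w(t,400,320)[2],px2w(t,440,320)[2])
E
```

```text
[ 0.46625694 -0.19753172  0.03672378] [ 0.46636019 -0.19581571  0.03641142]
pad top z 0.029401312977621386 0.030051492982794525
```

Emit:
move_arm(moves="-359 -224 0 -0.28;-359 -224 0 -0.28;-359 -224 0 -0.28;-359 -224 0 -0.28;-359 -224 0 -0.28;-359 -224 0 -0.28;-359 -224 0 -0.28;-359 -224 0 -0.28;-359 -224 0 -0.28;-359 -224 0 -0.28", grip=0, grip_force=30)

```text
clock: 1.63
position: [0.4968, 0.2041, 0.2316]
tool_rot: [3.141, 0.0, 2.963]
force: [0.9, 0.6, -0.0]
grip_width: 0.0001
```

Emit:
move_arm(moves="-37 -431 0 0;-37 -431 0 0;-37 -431 0 0;-37 -431 0 0;-37 -431 20 0;-37 -431 40 0;-37 -431 60 0;-37 -431 80 0;-37 -431 110 0;-37 -431 130 0")

```text
clock: 2.47
position: [0.4598, -0.1869, 0.1417]
tool_rot: [-3.141, 0.003, 2.962]
force: [2.1, -0.5, -0.2]
grip_width: 0.0002
```

Emit:
move_arm(moves="0 0 0 0;0 0 0 0;0 0 0 0;0 0 0 0;0 0 0 0;0 0 0 0;0 0 0 0;0 0 0 0;0 0 0 0;0 0 0 0")

```text
clock: 3.3
position: [0.4596, -0.184, 0.1415]
tool_rot: [-3.142, 0.0, 2.963]
force: [0.1, 0.4, 0.8]
grip_width: 0.0
```

```bash
python3 - <<'E'
from h import *
s=bot.observe();print(s["position"],s["tool_rot"],s["force"],s["clock"])
Y=np.array([.18,.984]);X=np.array([.984,-.18]);d=s["position"][:2]-[.466,-.197];print("pad frame x,y",d@X,d@Y)
p=bot.grab_frame("scene");cv2.imwrite("pics/s2.png",cv2.resize(p["frame"][130:330,120:340,::-1],None,fx=3,fy=3))
E
```

```text
[ 0.4596403  -0.18403891  0.14146781] [-3.14156971e+00  1.20811490e-04  2.96290323e+00] [0.13377644 0.38856466 0.83351009] 3.3
pad frame x,y -0.008590942019417866 0.011608970471474378
```

View pics/s2.png

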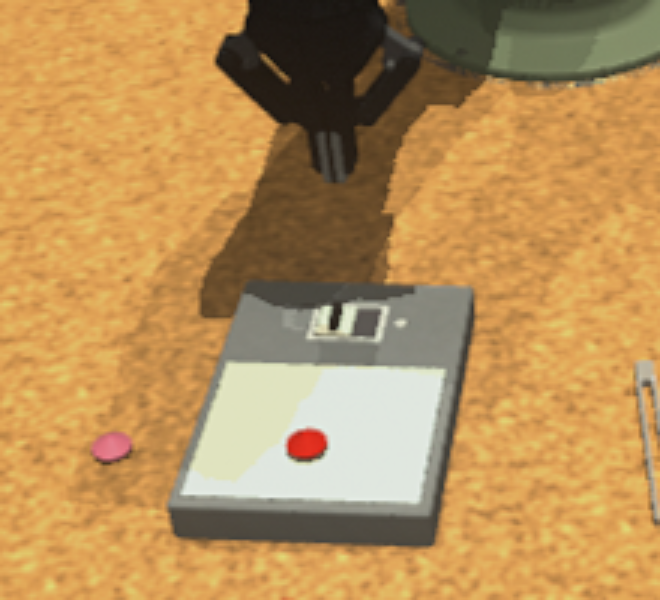

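The shut fingers hang over the pad's robot-side edge and the scene is undisturbed. I'll back off along −y first, then go down.

Emit:
move_arm(moves="-8 -46 0 0;-8 -46 0 0;-8 -46 20 0;-8 -46 40 0;-8 -46 60 0;-8 -46 75 0;-8 -46 88 0;-8 -46 98 0;-8 -46 104 0;-8 -46 107 0")

```text
clock: 4.18
position: [0.4591, -0.2308, 0.0338]
tool_rot: [3.142, -0.001, 2.963]
force: [-0.6, 1.1, -0.5]
grip_width: -0.0001
```

```bash
python3 - <<'E'
from h import *
s=bot.observe();print(s["position"],s["tool_rot"],s["force"],s["clock"])
Y=np.array([.18,.984]);X=np.array([.984,-.18]);d=s["position"][:2]-[.466,-.197];print("pad frame x,y",d@X,d@Y)
p=bot.grab_frame("scene");cv2.imwrite("pics/s3.png",cv2.resize(p["frame"][190:290,170:290,::-1],None,fx=6,fy=6,interpolation=cv2.INTER_CUBIC))
E
```

```text
[ 0.45907709 -0.23080588  0.03377889] [ 3.14155228e+00 -6.77812427e-04  2.96260720e+00] [-0.64156748  1.10359689 -0.54684327] 4.1833
pad frame x,y -0.0007270837060772293 -0.03451111418835124
```

View pics/s3.png

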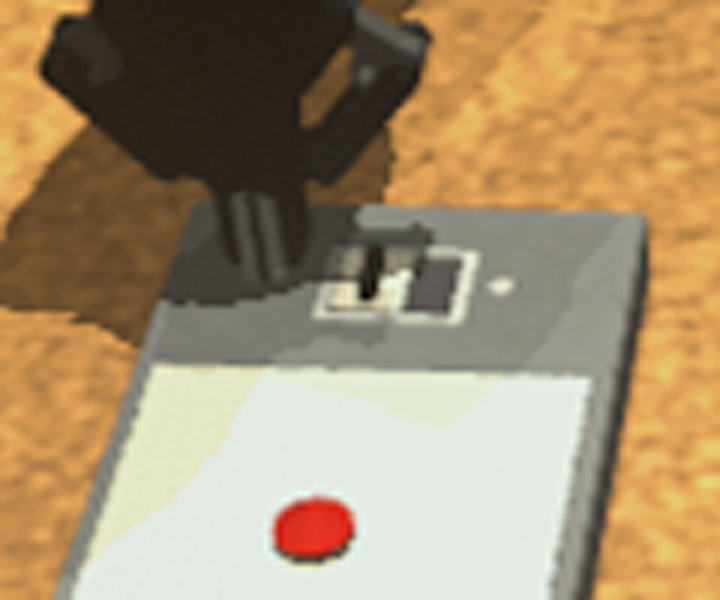

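The fingertips sit level with the ridge, about 20 mm short of it on the OFF side. I'll push in stages and watch the force.

Emit:
move_arm(moves="0 3 0 0;0 6 0 0;0 9 0 0;0 12 0 0;0 15 0 0;0 18 0 0;0 20 0 0;0 22 0 0;0 24 0 0;0 26 0 0")

```text
clock: 5.07
position: [0.4638, -0.2054, 0.0344]
tool_rot: [-3.141, 0.0, 2.962]
force: [-0.3, -3.6, 0.2]
grip_width: -0.0002
```

```bash
python3 - <<'E'
from h import *
p=bot.grab_frame("scene");cv2.imwrite("pics/s4.png",cv2.resize(p["frame"][190:290,170:290,::-1],None,fx=6,fy=6,interpolation=cv2.INTER_CUBIC))
E
```

```text
(no output)
```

View pics/s4.png

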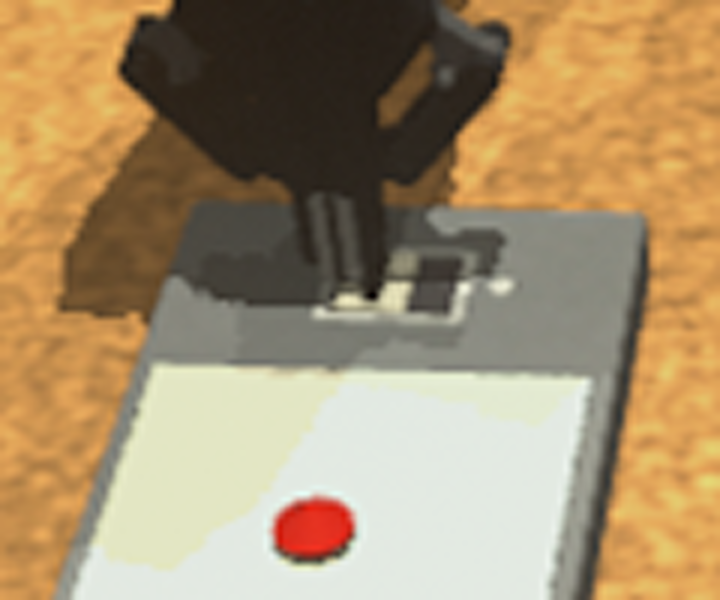

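The finger is just touching the ridge (−3.6 N, about to start it). Pushing on by 14 mm.

Emit:
move_arm(moves="0 2 0 0;0 4 0 0;0 6 0 0;0 8 0 0;0 9 0 0;0 10 0 0;0 11 0 0;0 12 0 0;0 13 0 0;0 14 0 0")

```text
clock: 5.95
position: [0.4664, -0.1913, 0.0344]
tool_rot: [-3.142, -0.0, 2.963]
force: [0.2, -0.0, 0.1]
grip_width: -0.0
```

```bash
python3 - <<'E'
from h import *
p=bot.grab_frame("scene");cv2.imwrite("pics/s5.png",cv2.resize(p["frame"][190:290,170:290,::-1],None,fx=6,fy=6,interpolation=cv2.INTER_CUBIC))
E
```

```text
(no output)
```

View pics/s5.png

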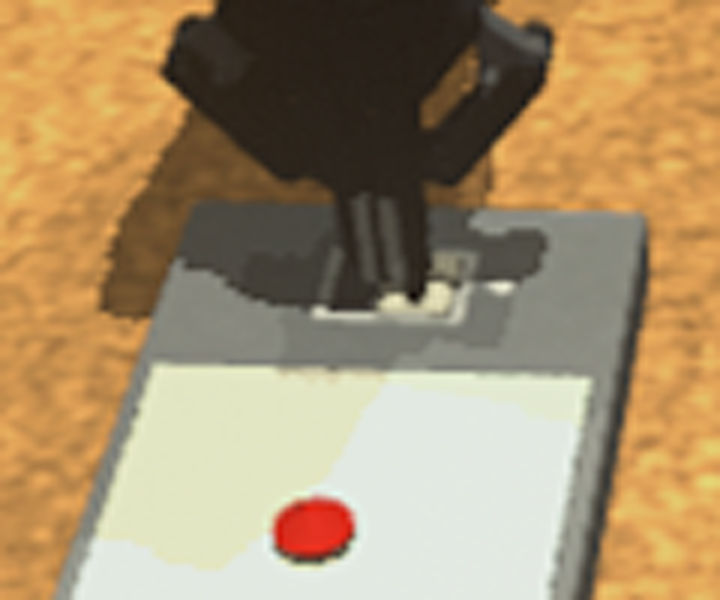

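The slide has snapped over: the white slide is at the dotted end, the dark slot is open on the OFF side, and the force is zero. I'll retract back and up.

Emit:
move_arm(moves="0 -5 0 0;0 -8 0 0;0 -8 -20 0;0 -8 -50 0;0 -8 -80 0;0 -8 -110 0;0 -8 -130 0;0 -8 -130 0;0 -8 -130 0;0 -8 -130 0")

```text
clock: 6.83
position: [0.4646, -0.1995, 0.1638]
tool_rot: [-3.142, -0.001, 2.962]
force: [0.4, -0.2, -0.7]
grip_width: -0.0003
```

```bash
python3 - <<'E'
from h import *
s=bot.observe();print(s["position"],s["force"],s["clock"])
p=bot.grab_frame("scene");cv2.imwrite("pics/s6.png",cv2.resize(p["frame"][150:350,140:540,::-1],None,fx=2,fy=2))
for r in bot.search_frame(p,"stone"): print(r["at"],r["conf"],px2w(p,*r["at"]))
c=p["frame"][215:255,190:280,::-1];cv2.imwrite("pics/s7.png",cv2.resize(c,None,fx=8,fy=8,interpolation=cv2.INTER_CUBIC))
E
```

```text
[ 0.46456038 -0.19949435  0.16383714] [ 0.35657124 -0.15595634 -0.69410049] 6.8333
[221.2, 276.7] 0.63 [ 0.5949482  -0.21581095  0.042757  ]
[211.9, 338.8] 0.56 [ 0.71738249 -0.23386493  0.01604442]
```

View pics/s7.png

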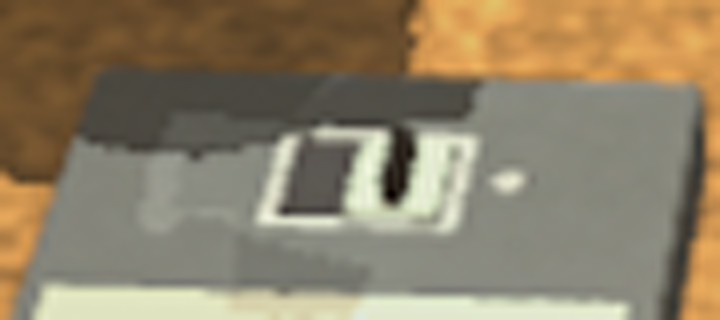

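View pics/s6.png

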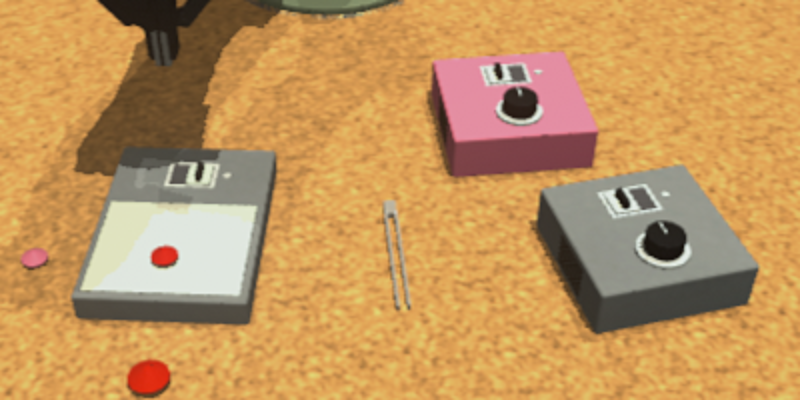

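```bash
python3 -c "
from workcell import bot
print(bot.job_done())"
```

```text
the job is handed in; nothing more can be done
None
```

The light pad is switched on and the job is handed in, with the clock at about 6.9 s of the 24 s allowed. I pushed the ridge with the shut fingers until it snapped across the detent, then backed off and lifted clear.

**Last checks:**
- **Pad slide:** in the image the ridge moved about 16 mm and now sits at the dotted end of the slot. I read this from the picture, since the joint value itself isn't reported.
- **Stone:** it looks unmoved. Its network readings before and after differ by about 4 px, or roughly 10 mm, but the stone stayed at the same pixels in the close-ups during the push. I take that as detector noise.
- **Motor box and look-alikes:** none were touched, and the motor box's switch still shows off.
- **Force after lifting:** under 1 N, so the arm is touching nothing.

**One disagreement:** the ridge top came out at 36.6 mm from the two views, against 39 mm in the text. That is close to the 2 mm calibration error and made no difference to the push.

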